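# Two blue tape rolls for the workshop tin

### The job

Pack the tin for the next collage workshop: it needs exactly two blue tape rolls. Put any two of the three blue rolls into the open red tin, both lying flat on its floor, and leave the third blue roll where it is on the mat.

Things in the scene. Friction and masses are not known exactly. Their poses are not given: they have to be found in the camera images.
- tin: Open, empty red biscuit tin with a cream band and bare metal floor, loose on the green mat, 0.45 kg. 160 mm along its x, 220 mm along its y, 45 mm high, walls and floor 3 mm thick. Origin at the centre of its underside, on the mat, whose top is 3 mm above the work surface (z = 0.003). Not listed: standing glue sticks 93 mm tall, pens and a flat ruler farther out on the mat.
- blue_roll_a: Blue roll of tape, one of three alike, lying flat on the mat: 50 mm outer diameter, 25 mm high, with a white-lined 25 mm hole; about 50 g, rigid. Origin at its centre, 12.5 mm above what it lies on; z is the roll's axis. A yellow and a white roll of the same size lie among them; roll centres are at least 90 mm apart.
- blue_roll_b: Blue roll of tape, one of three alike, lying flat on the mat: 50 mm outer diameter, 25 mm high, with a white-lined 25 mm hole; about 50 g, rigid. Origin at its centre, 12.5 mm above what it lies on; z is the roll's axis. A yellow and a white roll of the same size lie among them; roll centres are at least 90 mm apart.
- blue_roll_c: Blue roll of tape, one of three alike, lying flat on the mat: 50 mm outer diameter, 25 mm high, with a white-lined 25 mm hole; about 50 g, rigid. Origin at its centre, 12.5 mm above what it lies on; z is the roll's axis. A yellow and a white roll of the same size lie among them; roll centres are at least 90 mm apart.
Mind the look-alikes: they are no part of the job. Leave any purple look-alike of the blue_roll_a alone. What is shaped like the blue_roll_c but pink is not meant.

How it is judged:
By the outcome, as a careful person would: the job done as asked, in the order asked, and still so for the second after the job is handed in, with the robot touching nothing.
It also fails if it takes over 58 s, if anything falls off the work surface, if the arm or the gripper's body presses on something with over 40 N, if the wrist force passes 120 N, or if a joint passes its speed limit or range.

### The arm

A 6-joint arm with a two-finger parallel gripper is mounted at the origin on the work surface. World frame = base frame: x ahead of the robot, y to its left, z up, the work surface at z = 0. Lengths are in m, angles in degrees, forces in N, time in s.
With the tool pointing down it reaches from about 0.3 to 0.75 m from the base axis. Payload 8.5 kg.
Tool frame: the origin (TCP) lies midway between the tips of the shut fingers; the grasp point (between the pads) lies 19 mm behind it; z points along the fingers, y is the direction in which the jaws open and shut (so a half turn about z gives the same grasp; the last joint's range is limited). The gripper opens to 85 mm and grips with 20 to 120 N. Pads are 22 mm wide; open, the fingers measure 114 mm over their backs; the gripper's body (76 mm by 85 mm) begins 54 mm behind the grasp point. The pads swing forward as they close: fully open they stand 13 mm farther back than shut.
Start: joints at [60.487, 21.807, 74.336, -0, 83.858, -12.336], TCP at [0.162, 0.525, 0.231] pointing down, gripper open.
Joint ranges: [-178.18, 178.18], [-50.72, 133.34], [12.68, 142.11], [-81.47, 261.47], [9.98, 163.14], [-165.26, 165.26]. Speed limits (degrees/s): [136.94, 136.94, 180, 180, 180, 180].

### API

Orientations are given as a 3x3 rotation matrix whose columns are the frame's x, y, z axes.
In Python, from rig import env, eyes, close_job gives the robot as it stands.
- The arm moves only by the tool jog_arm, never from a script. Its argument "deltas" is one flat list of numbers, 7 for each row, row after row: the shift along the tool's x, y, z in units of 0.75 m (1.0 is 0.75 m), then the turn, a rotation vector about the tool's x, y, z in units of 180 degrees (1.0 is 180 degrees), then the gripper command: -1 is fully open, 1 is shut, values between are in proportion. In form: [dx, dy, dz, ax, ay, az, fingers, dx, dy, dz, ax, ay, az, fingers, ...]. A call has 1 to 12 rows; each row is the pose to reach, as a shift and turn from the pose commanded when the call began, along the tool's axes at that moment, turning the shorter way round; what a row does not reach only later rows make up. A row lasts 1/12 s, in which the tool goes at most 41.7 mm and 7.16 degrees, less where a joint would pass 70% of its speed; a pose out of reach is approached as far as the arm can. A call with a number of a shift or a turn outside -1 to 1 is refused whole. A call with a gripper value outside its range is refused whole. The fingers move at their own pace and stop on an object; "grip_force" is the grip in N (left out, the last holds). Time passes only in rows, so rows that repeat a pose let the fingers close. It gives the time, the measured TCP pose, the force and the opening at its end, in the units of the state.
- env.observe(): the state, without advancing time (a new reading comes with each control period).
- eyes.get_image(name): name is "scene" or "top" or "wrist"; returns the picture (384x512x3 uint8, red, green, blue); there is no depth.
- eyes.camera_params(name): a dict with "intrinsics" (3x3 intrinsics, pixels), "k1" (the pictures are not rectified: a ray, as slopes to the right and down, at radius r is drawn at 1 + k1 r^2 times it, then the intrinsics apply), "R" (3x3) and "t" (3): a world point X has camera coordinates R X + t; the wrist camera has in their place "mount" (4x4, takes a point from camera to tool coordinates, whose origin is the TCP and whose axes are the flange's). Camera axes: x right, y down, z forward; pixel columns grow to the right and rows downward; lengths in m; the calibration is good to about 2 mm. A picture is of the moment at which its call begins: read the wrist's pose just before it. camera_params takes no time and is no camera call.
- close_job(): hands the job in, once; it reports no verdict.
The state is a dict: "time_s": time; "q": joint angles; "qvel": joint speeds; "joint_efforts": joint torques, N m; "position": TCP position; "tool_rot": TCP orientation; "ft_force": force on the tool from outside, world axes, zero at the start; "wrist_torque": the same for the moment, N m; "grip_width": finger opening in m.
Only numpy, scipy, OpenCV 4.12 (cv2) and the standard library are available. Lean on these libraries where they do the work, as an engineer would, in place of code of your own. Each camera call takes 0.05 s, during which the arm holds its last target.

## Working session

There is one attempt and no reset: what is moved stays moved. The work goes in short steps, Python scripts to look and compute and a tool call to move; the robot and the scene stay as the last step left them, time stands still between calls to the robot, and variables do not carry over. Pictures are saved under pics/ and viewed, and the job is handed in when it is done.

Besides the shell and the picture viewer there is one more tool, called as name(argument=value, ...) on one line, values as JSON. jog_arm: Moves the arm, as the interface text tells. Its arguments: {"type":"object","properties":{"deltas":{"type":"array"},"grip_force":{"type":"number"}},"required":["deltas"]}

```bash
mkdir -p pics; ls; python3 - <<'E'
from rig import env, eyes
import cv2,numpy as np
s=env.observe(); print(s)
for n in("scene","top","wrist"):
    im=eyes.get_image(n); cv2.imwrite(f"pics/{n}0.png",im[:,:,::-1])
    p=eyes.camera_params(n); print(n,p)
E
```

```text
pics
{'time_s': 0.0, 'q': array([ 6.04861151e+01,  2.18406989e+01,  7.43865891e+01, -6.26523200e-04,
        8.38561841e+01, -1.23370989e+01]), 'qvel': array([ 0.02540371,  0.0909923 , -0.03962329, -0.01052984,  0.05914839,
       -0.05549746]), 'joint_efforts': array([-7.43295113e-04, -4.48466349e+01, -2.31280124e+01, -2.28624813e-04,
        4.73121065e-03,  6.07800477e-07]), 'position': array([0.16229343, 0.52519841, 0.2307037 ]), 'tool_rot': array([[-9.55398335e-01,  2.95319354e-01, -7.08239078e-04],
       [ 2.95320050e-01,  9.55397534e-01, -1.27317009e-03],
       [ 3.00658099e-04, -1.42554179e-03, -9.99998939e-01]]), 'ft_force': array([0.6674618 , 0.30868458, 0.20091663]), 'wrist_torque': array([-0.07324821,  0.01215547,  0.00620139]), 'grip_width': 0.08520210347532302}
scene {'intrinsics': array([[403.9190174 ,   0.        , 257.24293328],
       [  0.        , 403.9190174 , 196.10476387],
       [  0.        ,   0.        ,   1.        ]]), 'k1': 0.028606161784143838, 'R': array([[ 5.12471884e-01,  8.58704004e-01, -3.90279205e-05],
       [ 7.18393137e-01, -4.28759691e-01, -
[... 389 characters left out ...]
      [-0.98966856, -0.00253071, -0.14335178],
       [ 0.14335268, -0.03475254, -0.98906131]]), 't': array([0.10850715, 0.52508954, 0.85243277])}
wrist {'intrinsics': array([[340.01501233,   0.        , 258.51717447],
       [  0.        , 340.01501233, 192.00369483],
       [  0.        ,   0.        ,   1.        ]]), 'k1': -0.0935111771026101, 'mount': array([[-1.45304361e-03, -9.57613952e-01, -2.88051052e-01,
         7.43000062e-02],
       [ 9.99998371e-01, -1.69995661e-03,  6.07048391e-04,
         1.14376286e-03],
       [-1.07099230e-03, -2.88049700e-01,  9.57614862e-01,
        -1.42652380e-01],
       [ 0.00000000e+00,  0.00000000e+00,  0.00000000e+00,
         1.00000000e+00]])}
```

View pics/scene0.png

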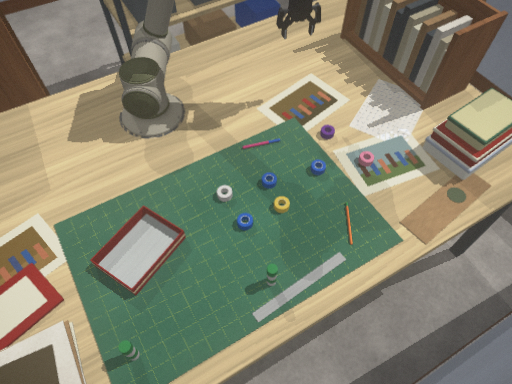

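View pics/top0.png

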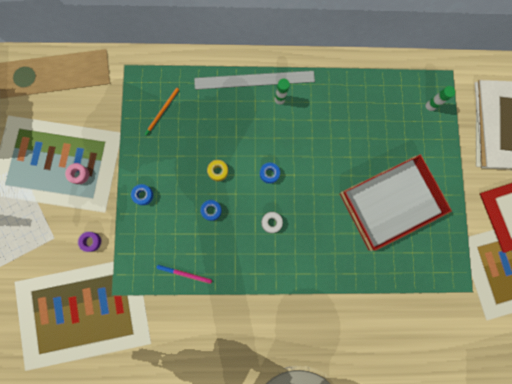

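View pics/wrist0.png

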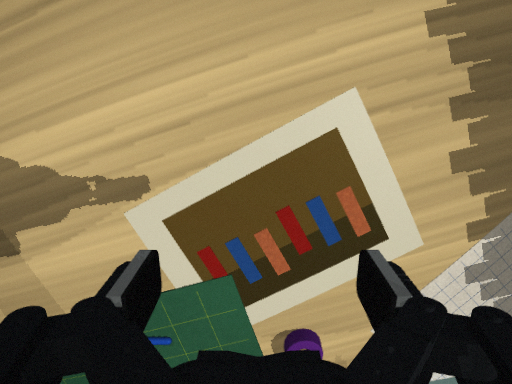

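The top view shows blue rolls at about (143,194), (211,210) and (270,173). Yellow is at (217,170), white at (272,222), and the tin at (396,202). The purple and pink look-alikes are off the mat at (90,241) and (77,174).

```bash
cat > h.py <<'E'
import cv2,numpy as np
from rig import env,eyes
def rays(p,uv,Rwc,C):
    K=p["intrinsics"];k=p["k1"]
    x=cv2.undistortPoints(np.array(uv,float).reshape(-1,1,2),K,np.array([k,0,0,0,0.])).reshape(-1,2)
    d=np.c_[x,np.ones(len(x))]@Rwc.T
    return d
def plane(p,uv,z,s=None):
    if "mount" in p:
        M=p["mount"];Rw=s["tool_rot"]@M[:3,:3];C=s["position"]+s["tool_rot"]@M[:3,3]
    else: Rw=p["R"].T;C=-p["R"].T@p["t"]
    d=rays(p,uv,Rw,C); return C+d*((z-C[2])/d[:,2])[:,None]
def blobs(im,col,amin=60):
    h=cv2.cvtColor(im,cv2.COLOR_RGB2HSV);H,S,V=cv2.split(h)
    if col=="blue": m=(H>103)&(H<124)&(S>130)&(V>40)
    if col=="red": m=((H<6)|(H>172))&(S>130)&(V>50)
    if col=="yellow": m=(H>20)&(H<32)&(S>150)&(V>110)
    m=m.astype(np.uint8)
    c,_=cv2.findContours(m,cv2.RETR_EXTERNAL,cv2.CHAIN_APPROX_NONE)
    return [cv2.convexHull(k) for k in c if cv2.contourArea(cv2.convexHull(k))>amin]
def hc(h):
    M=cv2.moments(h);return M["m10"]/M["m00"],M["m01"]/M["m00"]
E
python3 - <<'E'
from h import *
np.set_printoptions(precision=4,suppress=True)
for n in("top","scene"):
    im=cv2.imread(f"pics/{n}0.png")[:,:,::-1].copy();p=eyes.camera_params(n)
    for col,z in(("blue",.0155),("yellow",.0155),("red",.0255)):
        for b in blobs(im,col):
            c=hc(b);print(n,col,np.round(c,1),cv2.contourArea(b),plane(p,[c],z)[0])
            if col=="red" and cv2.contourArea(b)>1500:
                q=cv2.approxPolyDP(b,4,True).reshape(-1,2);print(q.tolist());print(plane(p,q,.048))
E
```

```text
top blue [ 58.2 309.4] 155.0 [0.2573 0.5698 0.0155]
top blue [102.7 300.3] 153.0 [0.278  0.4657 0.0155]
top blue [505.3 263.5] 112.5 [ 0.36   -0.5325  0.0155]
top blue [210.7 209.8] 300.0 [0.4957 0.2112 0.0155]
top blue [141.7 194.4] 325.5 [0.5341 0.3833 0.0155]
top blue [269.4 172.6] 296.0 [0.5909 0.064  0.0155]
top blue [ 78.5 155. ] 72.5 [0.6342 0.546  0.0155]
top blue [ 35.8 153. ] 126.0 [0.639  0.6531 0.0155]
top yellow [496.8 271.6] 1157.0 [ 0.34   -0.5081  0.0155]
top yellow [217.4 169.9] 305.0 [0.5974 0.1958 0.0155]
top red [ 73.5 309.4] 161.0 [0.2588 0.5294 0.0255]
top red [118.5 304.3] 94.0 [0.27   0.4245 0.0255]
top red [500.  213.3] 1306.0 [ 0.4864 -0.5239  0.0255]
top red [396.9 202. ] 5559.0 [ 0.515  -0.2566  0.0255]
[[420, 155], [450, 210], [373, 249], [344, 192]]
[[ 0.6313 -0.3133  0.048 ]
 [ 0.4924 -0.3794  0.048 ]
 [ 0.398  -0.1813  0.048 ]
 [ 0.5365 -0.1161  0.048 ]]
scene blue [244.5 221. ] 202.5 [0.5924 0.0649 0.0155]
scene blue [268.9 179.9] 170.5 [0.4976 0.2125 0.0155]
scene blue [317.9 166.4] 151.5 [0.5353 0.3852 0.0155]
scene blue [261.8   3.8] 203.0 [-0.3763  0.7138  0.0155]
scene red [ 24.5 302.8] 3034.0 [ 0.5124 -0.576   0.0255]
[[31, 263], [63, 299], [0, 349], [0, 286]]
[[ 0.4185 -0.526   0.048 ]
 [ 0.5677 -0.4794  0.048 ]
 [ 0.6139 -0.6474  0.048 ]
 [ 0.4441 -0.6134  0.048 ]]
scene red [137.2 247.6] 3881.5 [ 0.5132 -0.2548  0.0255]
[[143, 206], [182, 233], [133, 290], [91, 259]]
[[ 0.4021 -0.1861  0.048 ]
 [ 0.5494 -0.123   0.048 ]
 [ 0.6403 -0.3109  0.048 ]
 [ 0.4929 -0.3791  0.048 ]]
scene red [474.2 136.2] 1350.5 [0.7139 0.9281 0.0255]
```

```bash
cat > go.py <<'E'
import sys
from h import *
np.set_printoptions(precision=4,suppress=True)
def go(*ts):
    s=env.observe();R=s["tool_rot"];print(s["time_s"],s["position"],"w",s["grip_width"],"F",s["ft_force"],"q",s["q"])
    for x,y,z,yaw in ts:
        a=np.radians(yaw);yv=np.array([np.cos(a),np.sin(a),0]);zv=np.array([0,0,-1.]);T=np.c_[np.cross(yv,zv),yv,zv]
        d=R.T@(np.array([x,y,z])-s["position"])/.75
        print((x,y,z,yaw),d,cv2.Rodrigues(R.T@T)[0].ravel()/np.pi)
E
python3 - <<'E'
from go import go
go((.4965,.2118,.12,25.6))
E
```

```text
0.15 [0.1623 0.5253 0.2309] w 0.08563534959973913 F [0.3156 0.572  1.2174] q [ 60.4876  21.8336  74.3718   0.0001  83.8586 -12.3335]
(0.4965, 0.2118, 0.12, 25.6) [-0.5492 -0.2676  0.148 ] [-0.0004  0.0001  0.2623]
```

jog_arm(deltas=[-0.549,-0.268,0.148,0,0,0.262,-1,-0.549,-0.268,0.148,0,0,0.262,-1,-0.549,-0.268,0.148,0,0,0.262,-1,-0.549,-0.268,0.148,0,0,0.262,-1,-0.549,-0.268,0.148,0,0,0.262,-1,-0.549,-0.268,0.148,0,0,0.262,-1,-0.549,-0.268,0.148,0,0,0.262,-1,-0.549,-0.268,0.148,0,0,0.262,-1,-0.549,-0.268,0.148,0,0,0.262,-1,-0.549,-0.268,0.148,0,0,0.262,-1,-0.549,-0.268,0.148,0,0,0.262,-1,-0.549,-0.268,0.148,0,0,0.262,-1], grip_force=40)

```text
time_s: 1.15
position: [0.4994, 0.2081, 0.1187]
tool_rot: [[-0.43, 0.903, -0.001], [0.903, 0.43, -0.001], [-0.001, -0.001, -1.0]]
ft_force: [-0.6, -0.1, 0.1]
grip_width: 0.0854
```

jog_arm(deltas=[0,0,0,0,0,0,-1,0,0,0,0,0,0,-1,0,0,0,0,0,0,-1,0,0,0,0,0,0,-1])

```text
time_s: 1.48
position: [0.4955, 0.213, 0.1208]
tool_rot: [[-0.435, 0.901, 0.0], [0.901, 0.435, 0.0], [0.0, 0.0, -1.0]]
ft_force: [-0.8, 0.2, -0.6]
grip_width: 0.0853
```

```bash
python3 - <<'E'
from go import *
s=env.observe();im=eyes.get_image("wrist");cv2.imwrite("pics/w1.png",im[:,:,::-1])
p=eyes.camera_params("wrist")
for b in blobs(im,"blue",300):
    print(hc(b),cv2.contourArea(b),plane(p,[hc(b)],.0155,s)[0])
go((.4965,.2118,.045,25.6),(.4965,.2118,.004,25.6))
E
```

```text
(279.00783162016637, 349.0200685266764) 340.5 [0.5766 0.0877 0.0155]
(259.06004366812226, 194.8257368995633) 3664.0 [0.4968 0.2117 0.0155]
(418.2430872653475, 17.186199898528663) 2628.0 [0.5402 0.3747 0.0155]
1.5333 [0.4956 0.2129 0.1208] w 0.08522612905238705 F [-0.6662  0.5923 -0.642 ] q [ 10.6655  26.8791  85.9133   0.0083  67.1788 -15.1078]
(0.4965, 0.2118, 0.045, 25.6) [-0.0019  0.0003  0.1011] [0.0002 0.     0.0009]
(0.4965, 0.2118, 0.004, 25.6) [-0.0019  0.0003  0.1558] [0.0002 0.     0.0009]
```

View pics/w1.png

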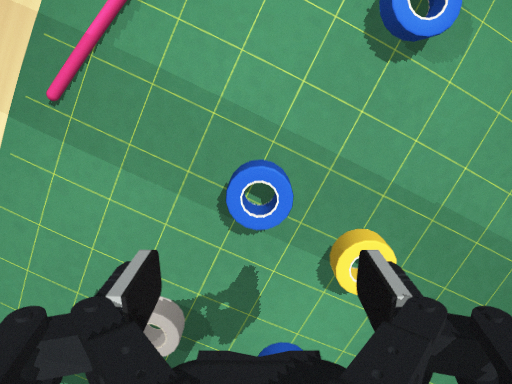

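The wrist view shows the target roll centred at (259,195), which works out to (0.4968, 0.2117), matching the earlier fix. The yellow roll at (363,262) is clear of the finger paths. Next I descend.

jog_arm(deltas=[-0.002,0,0.05,0,0,0,-1,-0.002,0,0.1,0,0,0,-1,-0.002,0,0.12,0,0,0,-1,-0.002,0,0.14,0,0,0,-1,-0.002,0,0.15,0,0,0,-1,-0.002,0,0.155,0,0,0,-1,-0.002,0,0.155,0,0,0,-1,-0.002,0,0.155,0,0,0,-1,-0.002,0,0.155,0,0,0,1,-0.002,0,0.155,0,0,0,1,-0.002,0,0.155,0,0,0,1,-0.002,0,0.155,0,0,0,1], grip_force=40)

```text
time_s: 2.53
position: [0.4973, 0.2105, 0.0051]
tool_rot: [[-0.433, 0.901, 0.001], [0.901, 0.433, 0.0], [-0.0, 0.001, -1.0]]
ft_force: [-1.4, -0.0, 6.6]
grip_width: 0.0492
```

jog_arm(deltas=[0,0,0,0,0,0,1,0,0,0,0,0,0,1,0,0,0,0,0,0,1,0,0,0,0,0,0,1,0,0,0,0,0,0,1,0,0,0,0,0,0,1])

```text
time_s: 3.03
position: [0.4973, 0.2105, 0.0051]
tool_rot: [[-0.433, 0.901, 0.001], [0.901, 0.433, 0.0], [-0.0, 0.001, -1.0]]
ft_force: [-1.9, -0.5, 7.5]
grip_width: 0.0486
```

jog_arm(deltas=[0,0,-0.02,0,0,0,1,0,0,-0.06,0,0,0,1,0,0,-0.11,0,0,0,1,0,0,-0.15,0,0,0,1,0,0,-0.16,0,0,0,1,0,0,-0.16,0,0,0,1])

```text
time_s: 3.53
position: [0.498, 0.2107, 0.1264]
tool_rot: [[-0.433, 0.901, 0.005], [0.901, 0.433, 0.001], [-0.001, 0.005, -1.0]]
ft_force: [0.1, 0.2, -0.7]
grip_width: 0.0492
```

```bash
python3 - <<'E'
from go import *
go((.4933,-.2124,.12,25.6))
E
```

```text
3.5333 [0.498  0.2107 0.1264] w 0.04919141974070861 F [ 0.1046  0.1886 -0.7455] q [ 10.3782  26.5148  85.4676  -0.0007  67.7281 -15.2882]
(0.4933, -0.2124, 0.12, 25.6) [-0.5057 -0.25    0.008 ] [0.0016 0.0004 0.0004]
```

jog_arm(deltas=[-0.02,-0.01,0,0,0,0,1,-0.06,-0.03,0,0,0,0,1,-0.11,-0.054,0,0,0,0,1,-0.16,-0.079,0,0,0,0,1,-0.21,-0.104,0,0,0,0,1,-0.26,-0.128,0,0,0,0,1,-0.31,-0.153,0,0,0,0,1,-0.36,-0.178,0,0,0,0,1,-0.41,-0.203,0,0,0,0,1,-0.45,-0.222,0,0,0,0,1,-0.48,-0.237,0,0,0,0,1,-0.506,-0.25,0,0,0,0,1])

```text
time_s: 4.53
position: [0.4914, -0.2147, 0.1221]
tool_rot: [[-0.431, 0.902, -0.003], [0.902, 0.431, 0.002], [0.003, -0.002, -1.0]]
ft_force: [-0.4, -0.4, -1.2]
grip_width: 0.0492
```

jog_arm(deltas=[0,0,0,0,0,0,1,0,0,0,0,0,0,1,0,0,0,0,0,0,1,0,0,0,0,0,0,1])

```text
time_s: 4.87
position: [0.4922, -0.2116, 0.1234]
tool_rot: [[-0.434, 0.901, -0.001], [0.901, 0.434, 0.001], [0.001, -0.001, -1.0]]
ft_force: [0.3, -0.6, -0.3]
grip_width: 0.049
```

```bash
python3 - <<'E'
from go import *
for n in("wrist","top"):
    im=eyes.get_image(n);cv2.imwrite(f"pics/{n}2.png",im[:,:,::-1])
go((.4933,-.2124,.06,25.6),(.4933,-.2124,.0095,25.6))
E
```

```text
4.9667 [ 0.4925 -0.2118  0.1239] w 0.04900873776255333 F [ 0.1351  0.2938 -0.7221] q [-35.9329  26.3995  86.1834   0.0039  67.4483 -61.6712]
(0.4933, -0.2124, 0.06, 25.6) [-0.0013  0.0007  0.0852] [-0.0001 -0.0002  0.0008]
(0.4933, -0.2124, 0.0095, 25.6) [-0.0013  0.0007  0.1525] [-0.0001 -0.0002  0.0008]
```

View pics/wrist2.png

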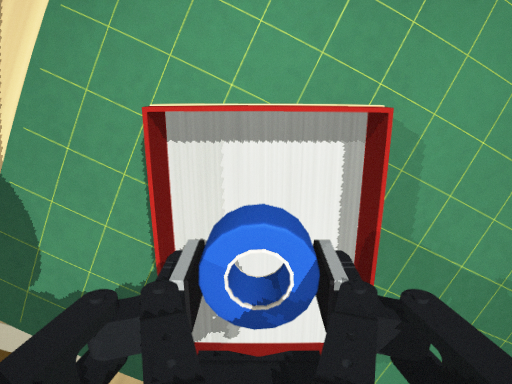

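View pics/top2.png

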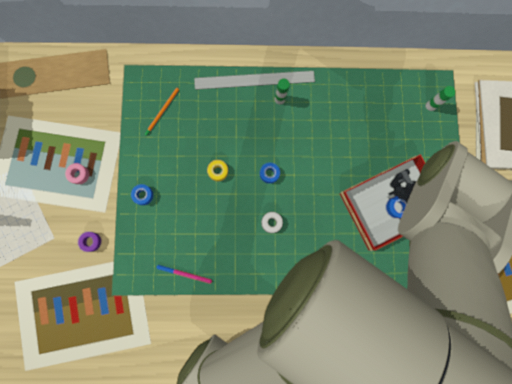

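The wrist view shows the roll held level, with the tin below it square to the jaws. The rim corners at its +y end are at about (143,107) and (392,107), so I'll check the tin pose from them.

```bash
python3 - <<'E'
from go import *
s=env.observe();p=eyes.camera_params("wrist")
P=plane(p,[[143,107],[392,107]],.048,s);print(P)
m=P.mean(0);e=P[0]-P[1];print(np.degrees(np.arctan2(e[1],e[0])),np.linalg.norm(e)); a=np.radians(25.6)
print("centre",m[:2]-.11*np.array([-np.sin(a),np.cos(a)]))
E
```

```text
[[ 0.3981 -0.1843  0.048 ]
 [ 0.5407 -0.1156  0.048 ]]
-154.2712205688029 0.1582906617270619
centre [ 0.5169 -0.2491]
```

The tin pose agrees to within a few mm, so I lower and release with a partial opening.

jog_arm(deltas=[-0.001,0,0.03,0,0,0,1,-0.001,0,0.07,0,0,0,1,-0.001,0,0.1,0,0,0,1,-0.001,0,0.12,0,0,0,1,-0.001,0,0.135,0,0,0,1,-0.001,0,0.145,0,0,0,1,-0.001,0,0.15,0,0,0,1,-0.001,0,0.152,0,0,0,1,-0.001,0,0.152,0,0,0,1,-0.001,0,0.152,0,0,0,1])

```text
time_s: 5.8
position: [0.4931, -0.2136, 0.0107]
tool_rot: [[-0.433, 0.901, 0.001], [0.901, 0.433, -0.001], [-0.001, 0.001, -1.0]]
ft_force: [-0.0, -0.6, 0.2]
grip_width: 0.049
```

jog_arm(deltas=[0,0,0.0015,0,0,0,1,0,0,0.003,0,0,0,1,0,0,0.003,0,0,0,1,0,0,0.003,0,0,0,-0.5,0,0,0.003,0,0,0,-0.5,0,0,0.003,0,0,0,-0.5,0,0,0.003,0,0,0,-0.5,0,0,0.003,0,0,0,-0.5,0,0,0.003,0,0,0,-0.5])

```text
time_s: 6.55
position: [0.4927, -0.2135, 0.0078]
tool_rot: [[-0.433, 0.901, -0.0], [0.901, 0.433, 0.0], [0.0, -0.0, -1.0]]
ft_force: [-0.4, 0.3, 0.1]
grip_width: 0.0641
```

jog_arm(deltas=[0,0,-0.01,0,0,0,-0.5,0,0,-0.03,0,0,0,-0.5,0,0,-0.06,0,0,0,-0.5,0,0,-0.1,0,0,0,-0.5,0,0,-0.14,0,0,0,-0.5,0,0,-0.15,0,0,0,-0.5,0,0,-0.15,0,0,0,-0.5])

```text
time_s: 7.13
position: [0.4936, -0.214, 0.123]
tool_rot: [[-0.433, 0.901, 0.004], [0.901, 0.433, -0.003], [-0.005, 0.003, -1.0]]
ft_force: [0.8, -0.0, -0.4]
grip_width: 0.0641
```

```bash
python3 - <<'E'
from go import *
for n in("wrist",):
    im=eyes.get_image(n);cv2.imwrite(f"pics/{n}3.png",im[:,:,::-1])
go((.5917,.0645,.12,25.6))
E
```

```text
7.1833 [ 0.4929 -0.2136  0.1211] w 0.06402701204391278 F [ 0.448   0.6577 -0.9177] q [-36.0588  26.6316  86.3059  -0.0006  66.9496 -61.7234]
(0.5917, 0.0645, 0.12, 25.6) [0.2771 0.2793 0.0013] [0.0003 0.0006 0.0004]
```

View pics/wrist3.png

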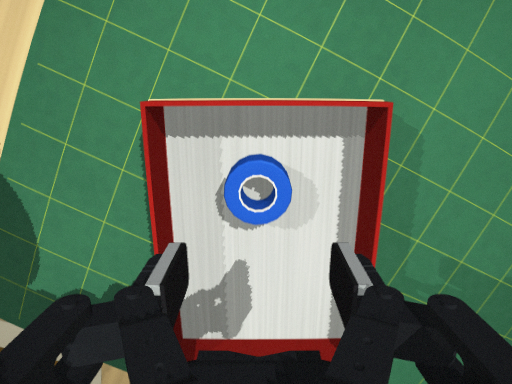

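The first roll lies flat on the tin floor at (258,190). Next is the roll at (0.5917, 0.0645).

jog_arm(deltas=[0.02,0.02,0,0,0,0,-1,0.05,0.05,0,0,0,0,-1,0.085,0.086,0,0,0,0,-1,0.12,0.121,0,0,0,0,-1,0.155,0.156,0,0,0,0,-1,0.19,0.192,0,0,0,0,-1,0.225,0.227,0,0,0,0,-1,0.255,0.257,0,0,0,0,-1,0.277,0.279,0,0,0,0,-1,0.277,0.279,0,0,0,0,-1,0.277,0.279,0,0,0,0,-1,0.277,0.279,0,0,0,0,-1])

```text
time_s: 8.18
position: [0.5907, 0.0639, 0.1191]
tool_rot: [[-0.433, 0.901, -0.002], [0.901, 0.433, -0.0], [0.001, -0.002, -1.0]]
ft_force: [0.1, -0.7, -0.4]
grip_width: 0.0852
```

```bash
python3 - <<'E'
from go import *
s=env.observe();im=eyes.get_image("wrist");cv2.imwrite("pics/w4.png",im[:,:,::-1])
p=eyes.camera_params("wrist")
for b in blobs(im,"blue",300):
    print(hc(b),cv2.contourArea(b),plane(p,[hc(b)],.0155,s)[0])
go((.5917,.0645,.007,25.6))
E
```

```text
(260.6346291331546, 193.31143878462913) 3730.0 [0.5921 0.0646 0.0155]
8.2333 [0.5909 0.0635 0.1195] w 0.08503419642483204 F [0.064 0.042 0.522] q [ -5.2689  31.8368  76.7482  -0.0137  71.5166 -30.8695]
(0.5917, 0.0645, 0.007, 25.6) [0.0007 0.0019 0.1499] [-0.0005 -0.0002  0.    ]
```

View pics/w4.png

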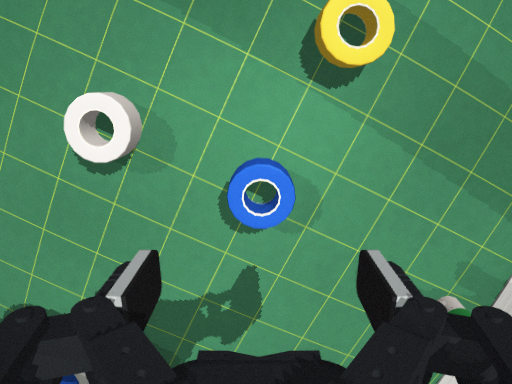

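The roll is at (260,193), which confirms (0.592, 0.0646). White at (103,127) and yellow at (357,28) are both clear of the fingers.

jog_arm(deltas=[0.001,0.001,0.04,0,0,0,-1,0.001,0.001,0.09,0,0,0,-1,0.001,0.001,0.115,0,0,0,-1,0.001,0.001,0.135,0,0,0,-1,0.001,0.001,0.146,0,0,0,-1,0.001,0.001,0.15,0,0,0,-1,0.001,0.001,0.15,0,0,0,-1,0.001,0.001,0.15,0,0,0,1,0.001,0.001,0.15,0,0,0,1,0.001,0.001,0.15,0,0,0,1,0.001,0.001,0.15,0,0,0,1,0.001,0.001,0.15,0,0,0,1], grip_force=40)

```text
time_s: 9.23
position: [0.5923, 0.0654, 0.0089]
tool_rot: [[-0.433, 0.901, 0.002], [0.901, 0.433, -0.0], [-0.001, 0.002, -1.0]]
ft_force: [0.0, 0.2, 6.3]
grip_width: 0.0481
```

jog_arm(deltas=[0,0,0,0,0,0,1,0,0,0,0,0,0,1,0,0,0,0,0,0,1,0,0,0,0,0,0,1])

```text
time_s: 9.57
position: [0.5923, 0.0654, 0.0089]
tool_rot: [[-0.433, 0.901, 0.002], [0.901, 0.433, -0.0], [-0.001, 0.002, -1.0]]
ft_force: [-0.3, -0.9, 6.3]
grip_width: 0.0478
```

jog_arm(deltas=[0,0,-0.02,0,0,0,1,0,0,-0.06,0,0,0,1,0,0,-0.1,0,0,0,1,0,0,-0.14,0,0,0,1,0,0,-0.155,0,0,0,1,0,0,-0.155,0,0,0,1,0,0,-0.155,0,0,0,1])

```text
time_s: 10.15
position: [0.5916, 0.0654, 0.1241]
tool_rot: [[-0.433, 0.901, 0.001], [0.901, 0.433, -0.0], [-0.0, 0.0, -1.0]]
ft_force: [-0.6, -0.6, -0.1]
grip_width: 0.0478
```

```bash
python3 - <<'E'
from go import *
go((.5355,-.299,.12,25.6))
E
```

```text
10.15 [0.5916 0.0654 0.1241] w 0.04784619768310155 F [-0.6252 -0.6473 -0.1   ] q [ -5.0716  31.5866  76.3488  -0.0028  72.0321 -30.7372]
(0.5355, -0.299, 0.12, 25.6) [-0.4056 -0.2779  0.0055] [0.0001 0.0001 0.0004]
```

jog_arm(deltas=[-0.02,-0.014,0,0,0,0,1,-0.055,-0.038,0,0,0,0,1,-0.1,-0.068,0,0,0,0,1,-0.145,-0.099,0,0,0,0,1,-0.19,-0.13,0,0,0,0,1,-0.235,-0.161,0,0,0,0,1,-0.28,-0.192,0,0,0,0,1,-0.325,-0.223,0,0,0,0,1,-0.365,-0.25,0,0,0,0,1,-0.39,-0.267,0,0,0,0,1,-0.406,-0.278,0,0,0,0,1,-0.406,-0.278,0,0,0,0,1])

```text
time_s: 11.15
position: [0.5347, -0.3015, 0.1223]
tool_rot: [[-0.43, 0.903, -0.002], [0.903, 0.43, 0.001], [0.002, -0.001, -1.0]]
ft_force: [0.0, -0.0, -0.6]
grip_width: 0.048
```

jog_arm(deltas=[0,0,0,0,0,0,1,0,0,0,0,0,0,1,0,0,0,0,0,0,1])

```text
time_s: 11.4
position: [0.536, -0.2977, 0.1238]
tool_rot: [[-0.435, 0.901, -0.001], [0.901, 0.435, 0.001], [0.001, -0.0, -1.0]]
ft_force: [-1.1, 0.6, 0.9]
grip_width: 0.0476
```

```bash
python3 - <<'E'
from go import *
im=eyes.get_image("wrist");cv2.imwrite("pics/w5.png",im[:,:,::-1])
im=eyes.get_image("scene");cv2.imwrite("pics/s5.png",im[:,:,::-1])
go((.5355,-.299,.012,25.6))
E
```

```text
11.5 [ 0.5361 -0.2981  0.1241] w 0.04758523478884761 F [ 0.4488 -0.0427 -0.242 ] q [-40.1253  33.2476  73.1155   0.0059  73.6455 -65.8842]
(0.5355, -0.299, 0.012, 25.6) [-0.0008 -0.0012  0.1495] [ 0.     -0.0001  0.0009]
```

View pics/w5.png

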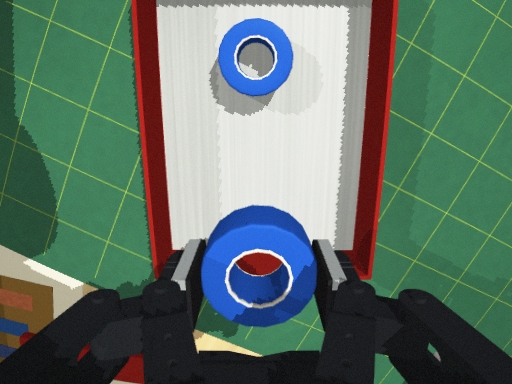

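View pics/s5.png

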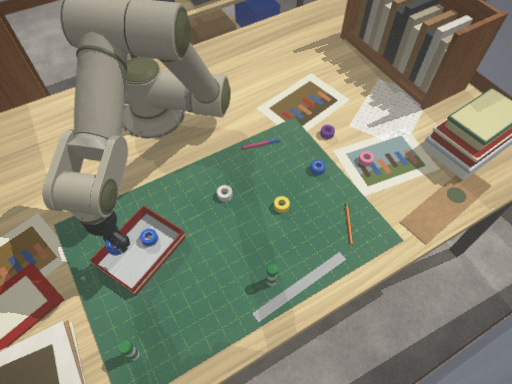

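The wrist view shows the held roll level at (259,265), with the first roll still flat at (256,57). In the scene view the gripper is over the tin. Now I lower.

jog_arm(deltas=[-0.001,-0.001,0.03,0,0,0,1,-0.001,-0.001,0.07,0,0,0,1,-0.001,-0.001,0.1,0,0,0,1,-0.001,-0.001,0.12,0,0,0,1,-0.001,-0.001,0.135,0,0,0,1,-0.001,-0.001,0.143,0,0,0,1,-0.001,-0.001,0.147,0,0,0,1,-0.001,-0.001,0.149,0,0,0,1,-0.001,-0.001,0.149,0,0,0,1,-0.001,-0.001,0.149,0,0,0,1])

```text
time_s: 12.33
position: [0.5357, -0.3006, 0.0132]
tool_rot: [[-0.433, 0.901, 0.001], [0.901, 0.433, -0.001], [-0.001, 0.001, -1.0]]
ft_force: [0.1, 0.1, -0.7]
grip_width: 0.0475
```

jog_arm(deltas=[0,0,0.001,0,0,0,1,0,0,0.002,0,0,0,1,0,0,0.002,0,0,0,1,0,0,0.002,0,0,0,-0.5,0,0,0.002,0,0,0,-0.5,0,0,0.002,0,0,0,-0.5,0,0,0.002,0,0,0,-0.5,0,0,0.002,0,0,0,-0.5,0,0,0.002,0,0,0,-0.5])

```text
time_s: 13.08
position: [0.5353, -0.3004, 0.0108]
tool_rot: [[-0.433, 0.901, -0.0], [0.901, 0.433, 0.0], [0.0, -0.0, -1.0]]
ft_force: [0.4, 0.4, 0.3]
grip_width: 0.0642
```

jog_arm(deltas=[0,0,-0.01,0,0,0,-0.5,0,0,-0.03,0,0,0,-0.5,0,0,-0.06,0,0,0,-0.5,0,0,-0.1,0,0,0,-0.5,0,0,-0.14,0,0,0,-0.5,0,0,-0.18,0,0,0,-0.5,0,0,-0.22,0,0,0,-0.5,0,0,-0.24,0,0,0,-0.5,0,0,-0.24,0,0,0,-0.5])

```text
time_s: 13.83
position: [0.5363, -0.3011, 0.1956]
tool_rot: [[-0.433, 0.901, 0.006], [0.901, 0.433, -0.005], [-0.007, 0.003, -1.0]]
ft_force: [1.0, -0.3, 0.5]
grip_width: 0.0642
```

```bash
python3 - <<'E'
from go import *
for n in("wrist","scene","top"):
    im=eyes.get_image(n);cv2.imwrite(f"pics/{n}6.png",im[:,:,::-1])
    p=eyes.camera_params(n)
    if n=="scene":
        for b in blobs(im,"blue",100): print(hc(b),cv2.contourArea(b),plane(p,[hc(b)],.0155)[0])
go()
E
```

```text
(125.5665914221219, 262.04439428141455) 221.5 [ 0.5338 -0.3013  0.0155]
(148.37673611111111, 236.51649305555554) 192.0 [ 0.4898 -0.2124  0.0155]
(317.9111111111111, 166.09005847953216) 142.5 [0.5342 0.3861 0.0155]
13.9833 [ 0.535 -0.3    0.19 ] w 0.06404701008448298 F [-0.4414  0.2152  0.0469] q [-40.3307  29.9402  67.5719  -0.0025  82.5757 -65.9925]
```

View pics/wrist6.png

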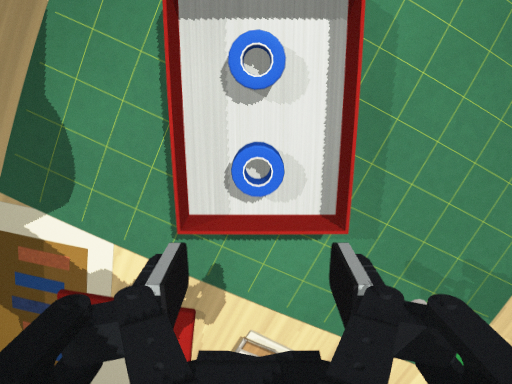

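View pics/scene6.png

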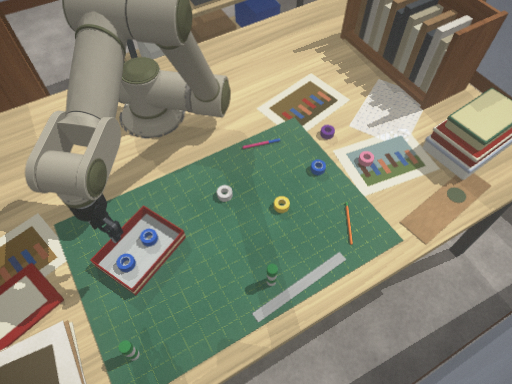

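The wrist view shows both rolls flat on the tin floor, at (257,58) and (258,169). The third blue roll is unmoved at scene pixel (318,166), and the gripper is clear.

```bash
python3 -c "
from rig import close_job
print(close_job())"
```

```text
the job is handed in; nothing more can be done
None
```

I put two blue rolls into the red tin, both lying flat on its floor, and handed the job in at about 14 s. The rolls were the ones at about (0.497, 0.212) and (0.592, 0.065).

In the last wrist and scene pictures, both rolls were flat and apart from each other and from the tin walls. The third blue roll was at (0.534, 0.386), the same place as at the start within about 1 mm. The yellow, white, purple and pink rolls and the glue sticks were undisturbed, and the gripper was empty and well above the tin.

- **Tin position:** the estimates of its centre from the three cameras differed by up to about 7 mm. That was well within the clearances I left.
- **Forces:** the wrist force read at the end of each move never passed about 8 N. That peak came while closing on the first roll; the second gave about 6 N.

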